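# Pop the label printer's roll hatch

## Task

The label printer (the wider of the two desktop printers) is due for a new roll: with the fingertips, press its roll hatch gently down once on its ribbed thumb area, in the middle near the front edge, so that the push-push latch lets go and the hatch springs up. Take the hand away and, touching nothing, watch for two full seconds that the hatch stays fully open; do not press it a second time. Leave the narrower receipt printer's hatch shut, and leave the label rolls, timer, tongs and red ladle where they are.

Things in the scene. Friction and masses are not known exactly. Their poses are not given: they have to be found in the camera images.
- label_printer: The wider printer: white plastic housing 150 (x) x 126 (y) x 86 mm high with a grey roll hatch in its top, fixed to the worktop. Origin: centre of the underside. Its -x side is the front (paper slot); the hatch is hinged at the rear. The deck round the hatch is 86 mm above the worktop.
- label_hatch (a joint): Angle of the label printer's hatch (grey plate 93 long x 90 wide x 8 mm thick, hinged at the rear along y, top 9 mm proud of the deck). 0 = shut and latched, negative = pressed in (stop at -0.066, about 6 mm down at the front edge), 1.75 = fully open, standing just past upright. A spring opens it: once unlatched and let go it swings up in about 1 s if nothing is in its way.
- label_hatch_press (a point): Where to press: on top of the label printer's hatch, mid-width, 16 mm behind its front edge, 95 mm above the worktop when shut, among three thin ribs. Moves with the hatch; its x axis points from the front edge to the hinge. Pressing here takes about 3 to 5 N; it unlatches once 3 mm down and meets a stop at 5.5 mm.
- label_hatch_hinge (a point): Middle of the label hatch's hinge line, 89 mm above the worktop; 82 mm behind the press place.
- label_follower (a joint): Hidden pin of the label printer's latch (m): 0 = latched and not yet pressed, about 0.007 = let go, over 0.009 = the open hatch has been pushed down again and latched a second time.
- receipt_printer: The narrower printer, to be left alone: same build, 150 (x) x 92 (y) x 86 mm high, its grey hatch 93 x 56 mm. Fixed. Origin: centre of the underside.
- receipt_hatch (a joint): Angle of the receipt printer's hatch: 0 = shut (must stay so), negative = pressed, up to 1.75 = open. Same latch and spring.
- label_roll_0: White label roll, 61 mm across, 40 mm high, loose, standing between the printers. Origin: centre of the underside.
- label_roll_1: A second such label roll.
- timer: Round red and white kitchen timer, 58 mm across, 46 mm high, loose. Origin: centre of the underside.
- tongs: Steel tongs, 236 x 40 x 20 mm, lying loose in front of the printers. Origin: centre of the underside.
- ladle_red: Red plastic spoon-like ladle, 185 x 42 x 15 mm, lying loose in front of the printers. Origin: centre of the underside.

How it is judged:
By the outcome, as a careful person would: the job done as asked, in the order asked, and still so for the second after the job is handed in, with the robot touching nothing.
It also fails if it takes over 34 s, if anything falls off the work surface, if the arm or the gripper's body presses on something with over 40 N, if the wrist force passes 120 N, or if a joint passes its speed limit or range.

## Robot

A 7-joint arm with a two-finger parallel gripper is mounted at the origin on a cart in front of the work surface, level with it; the furniture and walls round the work are solid. World frame = base frame: x ahead of the robot, y to its left, z up, the work surface at z = 0. Lengths are in m, angles in rad, forces in N, time in s.
With the tool pointing down it reaches from about 0.425 to 0.95 m from the base axis. Payload 4.7 kg.
Tool frame: the origin (TCP) lies on the centre line of the jaws, within the pads' length; the fingertips stand robot.nose_length ahead of it and the grasp point (between the pads) lies 8 mm behind it (robot.nose_length is the distance from the TCP to the fingertips, in m); z points along the fingers, y is the line along which they close (so a half turn about z gives the same grasp; the last joint's range is limited). The gripper opens to 85 mm and grips with 20 to 120 N. Pads are 22 mm wide; open, the fingers measure 114 mm over their backs; the gripper's body (76 mm by 85 mm) begins 54 mm behind the grasp point. The pads swing forward as they close: fully open they stand 13 mm farther back than shut.
Start: joints at [1.115, 0.469, -0.049, 1.532, 0.024, 1.141, -0.082], TCP at [0.279, -0.614, 0.242] pointing down, gripper open.
Joint ranges: [-2.59, 2.59], [-0.33, 1.99], [-1.39, 1.29], [0.1, 2.45], [-1.04, 4.18], [0.21, 1.99], [-2.66, 2.66]. Speed limits (rad/s): [2.57, 2.57, 3.14, 3.14, 3.14, 3.14, 3.14].

## Interface

Orientations are given as [roll, pitch, yaw] about the fixed x, y, z axes, in that order (R = Rz(yaw) Ry(pitch) Rx(roll)).
In Python, from plant import robot gives the robot as it stands. Calls block until the motion is done:
- robot.goto(position, orientation): joint-space move of the TCP to a pose.
- robot.move_straight(position, vel=0.15, attitude=None, contact_N=None): straight line of the TCP; attitude=None keeps the orientation; vel is the mean speed in m/s. With contact_N (N) it stops when the force on the tool has changed by that much, and returns True; else False.
- robot.move_joints(angles): joint-space move.
- robot.grip(opening, strength=None): opening from 0.0 (shut) to 1.0 (fully open); strength is the grip in N (None keeps the last); returns when the fingers have stopped.
- robot.sleep(seconds).
- robot.inverse_kinematics(position, orientation): joint angles nearest the present ones, or None.
- robot.sense(): the state.
- robot.grab_frame(name): name is "scene" or "top" or "wrist"; returns a dict with "image" (384x512x3 uint8, red, green, blue), "range_z" (384x512 float32, m along the optical axis (not along the pixel's ray), 0 where there is no reading), "fx", "fy", "cx", "cy" (pixels), "dist_coeffs" ([k1, k2, p1, p2, k3] as OpenCV has them; the pictures are not rectified), "R" (3x3) and "t" (3): a world point X has camera coordinates R X + t. Camera axes: x right, y down, z forward; pixel columns grow to the right and rows downward; lengths in m; the calibration is good to about 2 mm. A picture is of the moment at which its call begins.
A pose or a line that the arm cannot do raises robot.IKError and nothing moves.
- robot.close_job(): hands the job in; it is judged then, once.
The state is a dict: "t": time; "joint_pos": joint angles; "joint_velocities": joint speeds; "effort": joint torques, N m; "tcp_pos": TCP position; "tcp_rot": TCP orientation; "wrist_force": force on the tool from outside, world axes, zero at the start; "torque": the same for the moment, N m; "opening": opening from 0.0 (shut) to 1.0 (fully open); "gripper_force": force on a finger pad.
Only numpy, scipy, OpenCV 4.12 (cv2) and the standard library are available. Lean on these libraries where they do the work, as an engineer would, in place of code of your own. Each camera call takes 0.05 s, during which the arm holds its last target. There are 200 camera calls.

## Working session

There is one attempt and no reset: what is moved stays moved. The work goes in short steps, each a Python script; the robot and the scene stay as the last script left them, time stands still between calls to the robot, and variables do not carry over. Pictures are saved under pics/ and viewed, at most 10 in all, crops included, and the job is handed in when it is done.

```bash
mkdir -p pics
cat > h.py <<'E'
import numpy as np, cv2
from plant import robot
def cloud(f):
    h,w=f["range_z"].shape
    K=np.array([[f["fx"],0,f["cx"]],[0,f["fy"],f["cy"]],[0,0,1.]])
    uv=np.stack(np.meshgrid(np.arange(w),np.arange(h)),-1).reshape(-1,1,2).astype(float)
    n=cv2.undistortPoints(uv,K,np.array(f["dist_coeffs"],float)).reshape(h,w,2)
    z=f["range_z"][...,None]
    c=np.concatenate([n*z,z],-1)
    P=(c-np.array(f["t"]))@np.array(f["R"])
    P[f["range_z"]==0]=np.nan
    return P
def save(f,n): cv2.imwrite("pics/"+n,f["image"][...,::-1])
E
python3 - <<'E'
from h import *
fs={n:robot.grab_frame(n) for n in("top","scene")}
np.save("top.npy",cloud(fs["top"]));np.save("scene.npy",cloud(fs["scene"]))
cv2.imwrite("pics/a.png",cv2.resize(np.hstack([fs["top"]["image"],fs["scene"]["image"]])[...,::-1],(800,300)))
save(fs["top"],"top.png")
P=np.load("top.npy")
for lo,hi in((.08,.091),(.091,.11)):
    m=((P[...,2]>lo)&(P[...,2]<hi)).astype(np.uint8)
    n,l,s,c=cv2.connectedComponentsWithStats(m)
    for i in range(1,n):
        if s[i,4]>150:
            q=P[l==i]; r=cv2.minAreaRect(q[:,:2].astype(np.float32)*1000); print(lo,s[i],np.median(q,0).round(3),r)
print(robot.nose_length,robot.sense()["tcp_rot"],robot.sense()["t"])
E
```

```text
0.08 [192 148  49  41 476] [0.62  0.218 0.085] ((646.2074584960938, 228.6634979248047), (126.57775115966797, 149.2814483642578), 68.22801971435547)
0.08 [347 152  38  44 501] [ 0.622 -0.287  0.085] ((628.585205078125, -290.3418884277344), (93.98052978515625, 149.11546325683594), 71.70905303955078)
0.091 [198 149  35  32 567] [0.641 0.229 0.095] ((643.065673828125, 229.77194213867188), (90.7318344116211, 97.97921752929688), 68.89994049072266)
0.091 [355 155  23  33 382] [ 0.625 -0.289  0.095] ((630.39013671875, -292.0205383300781), (57.79865264892578, 105.17256164550781), 71.09638214111328)
0.091 [  0 222  36  32 167] [0.333 0.958 0.104] ((340.6701354980469, 947.0367431640625), (178.29791259765625, 61.4965934753418), 58.375423431396484)
0.011 [-3.13986358e+00  6.00319245e-05  4.26860118e-01] 0.1
```

View pics/top.png

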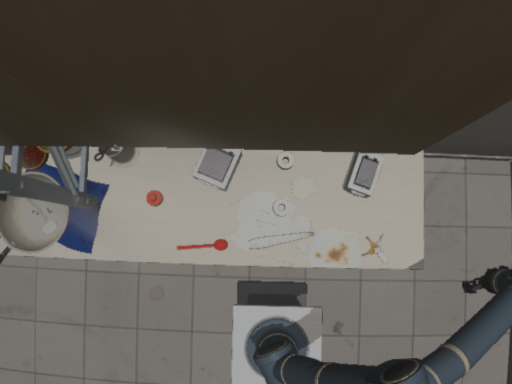

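View pics/a.png

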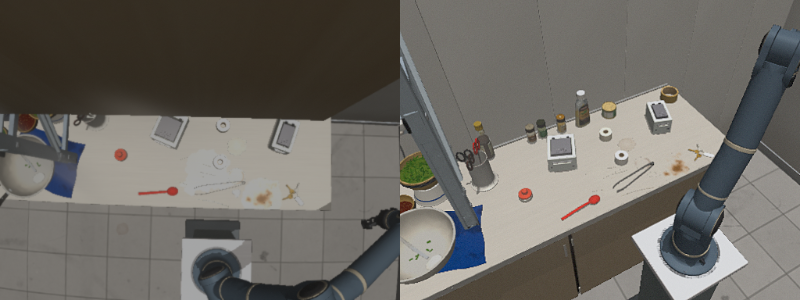

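Top view: the label printer is at about (217,167) and the receipt printer at (365,173). A dark overhead object sits above row 150. I'll check its height and the front direction before moving.

Run:
```python
from h import *
P=np.load("top.npy"); S=np.load("scene.npy")
for v in (20,80,130,145): print(v,[P[v,u].round(2).tolist() for u in(60,215,300,400)])
# obstacles above z=.15 near workspace from both
for n,Q in(("top",P),("scene",S)):
    q=Q.reshape(-1,3); q=q[(q[:,2]>.13)&(q[:,0]>.4)&(q[:,0]<.95)&(abs(q[:,1])<.75)]
    print(n,len(q)); 
    if len(q): print(np.percentile(q,[0,5,50,95,100],axis=0).round(2))
f=robot.grab_frame("scene")
im=f["image"][150:240,170:310]; im2=cv2.imread("pics/top.png")[...,::-1][135:205,180:250]
cv2.imwrite("pics/b.png",np.hstack([cv2.resize(im,(700,450),interpolation=2)[:, :450],cv2.resize(im2,(340,450),interpolation=2)])[...,::-1])
# scene-based printer deck and hatch
for lo,hi in((.08,.0905),(.0915,.11)):
    m=(S[...,2]>lo)&(S[...,2]<hi)&(abs(S[...,0]-.645)<.11)&(abs(S[...,1]-.229)<.11)
    q=S[m];print(lo,len(q),q.mean(0).round(3),cv2.minAreaRect(q[:,:2].astype(np.float32)*1000))
```

```text
20 [[0.53, 0.21, 1.35], [0.53, 0.11, 1.35], [0.53, 0.05, 1.35], [0.53, -0.02, 1.36]]
80 [[0.53, 0.27, 1.23], [0.53, 0.12, 1.23], [0.53, 0.04, 1.23], [0.53, -0.05, 1.25]]
130 [[0.53, 0.36, 1.02], [0.53, 0.14, 1.03], [0.53, 0.02, 1.05], [0.53, -0.11, 1.06]]
145 [[0.53, 0.41, 0.92], [0.53, 0.15, 0.93], [0.53, 0.01, 0.95], [0.53, -0.13, 0.98]]
top 77167
[[ 0.46 -0.18  0.13]
 [ 0.53 -0.12  0.92]
 [ 0.53  0.09  1.25]
 [ 0.53  0.42  1.37]
 [ 0.69  0.75  1.4 ]]
scene 56254
[[ 0.45 -0.75  0.13]
 [ 0.48 -0.55  0.16]
 [ 0.87  0.32  0.42]
 [ 0.88  0.69  0.67]
 [ 0.89  0.75  0.75]]
0.08 571 [0.636 0.235 0.086] ((644.0535278320312, 230.3137969970703), (124.34415435791016, 157.80723571777344), 67.64911651611328)
0.0915 479 [0.638 0.234 0.096] ((640.6677856445312, 232.56939697265625), (100.94877624511719, 116.3905258178711), 58.50690841674805)
```

View pics/b.png

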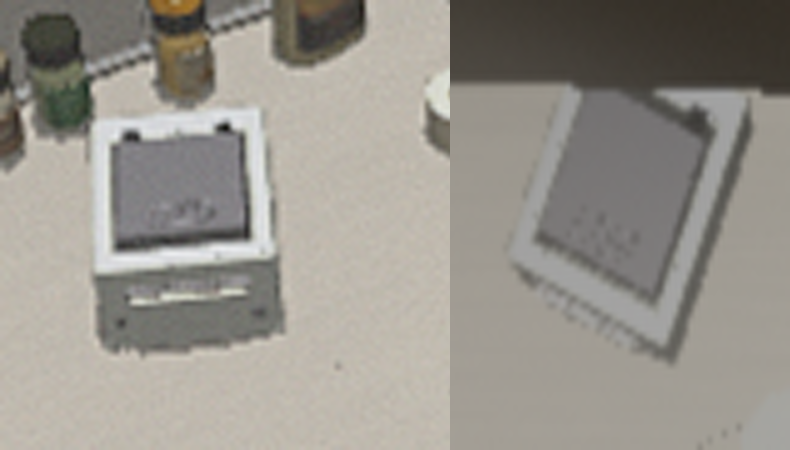

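The front (slot) faces the robot with printer yaw of about -21.8°. The deck fit of 126.6 x 149 mm matches the given size. The cabinet face is at x=0.53, high up, so I'll stay low. Next I'll hover in front and look with the wrist camera.

Run:
```python
from h import *
a=np.radians(-21.8); ex=np.array([np.cos(a),np.sin(a),0])
p=np.array([.615,.241,.28])-.09*ex
best=None
for k in (-1,0,1,2):
    q=robot.inverse_kinematics(p,[np.pi,0,a+k*np.pi/2])
    print(k,None if q is None else np.round(q,2))
    if q is not None and abs(q[6])<2.4:
        d=np.abs(np.array(q)-robot.sense()["joint_pos"]).max()
        if best is None or d<best[0]: best=(d,k)
print(best)
robot.goto(p,[np.pi,0,a+best[1]*np.pi/2]); robot.grip(0.0)
f=robot.grab_frame("wrist"); save(f,"w1.png"); W=cloud(f); np.save("w1.npy",W)
s=robot.sense(); print(s["t"],s["tcp_pos"],s["wrist_force"],s["opening"])
for lo,hi in((.08,.0905),(.0915,.11)):
    q=W[(W[...,2]>lo)&(W[...,2]<hi)]
    print(lo,len(q), cv2.minAreaRect(q[:,:2].astype(np.float32)*1000) if len(q) else 0)
```

```text
-1 [ 0.25  0.57 -1.17  1.63  0.54  1.31  1.75]
0 [-1.09  0.37  0.72  1.71 -0.26  1.17 -2.25]
1 [ 0.21  0.53 -1.09  1.63  0.49  1.28 -1.35]
2 [ 0.23  0.55 -1.13  1.63  0.51  1.29  0.2 ]
(np.float64(1.0844341293598359), 2)
4.2 [0.53143495 0.27441085 0.27999694] [0.66516331 0.49706817 0.20549736] 0.0007550123260914697
0.08 3210 ((717.1031494140625, 352.98223876953125), (406.966796875, 222.10618591308594), 73.24020385742188)
0.0915 1030 ((677.5477294921875, 400.6634521484375), (420.91058349609375, 179.4174346923828), 49.74646759033203)
```

View pics/w1.png

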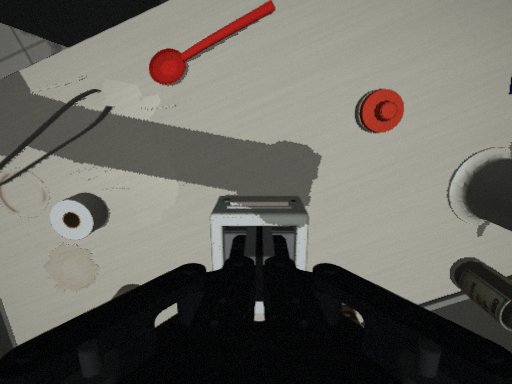

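The wrist view shows the printer's slot front at (259,203) and the front deck strip, with the hatch front edge near row 230. The fingers hide the rest, so I'll combine the edges from all views in the printer frame.

Run:
```python
from h import *
a=np.radians(-21.8); R=np.array([[np.cos(a),np.sin(a)],[-np.sin(a),np.cos(a)]])
for n in("top","scene","w1"):
    P=np.load(n+".npy").reshape(-1,3); L=np.c_[(P[:,:2]-[.6462,.2287])@R.T,P[:,2]]*1000
    b=(abs(L[:,0])<95)&(abs(L[:,1])<80)
    for nm,lo,hi in(("deck",82,90),("hatch",92,99)):
        q=L[b&(L[:,2]>lo)&(L[:,2]<hi)]
        if nm=="hatch": q=q[(abs(q[:,1])<52)&(q[:,0]<55)]
        if n=="w1": q=q[q[:,0]<-30]
        if len(q): print(n,nm,len(q),"x",np.percentile(q[:,0],[1,5,99]).round(1),"y",np.percentile(q[:,1],[1,3,97,99]).round(1),"z",np.median(q[:,2]).round(1))
```

```text
top deck 434 x [-73.4 -70.8  69.9] y [-62.5 -61.5  59.7  61.8] z 86.0
top hatch 456 x [-51.5 -48.6  40.6] y [-44.2 -42.1  42.3  44. ] z 94.8
scene deck 496 x [-77.9 -75.   72.4] y [-60.  -58.7  62.4  63. ] z 85.9
scene hatch 413 x [-55.8 -52.2  43.9] y [-41.9 -40.4  43.5  44.4] z 95.2
w1 deck 1706 x [-73.6 -73.  -30.9] y [-62.  -60.6  58.7  60. ] z 84.6
w1 hatch 350 x [-52.2 -51.9 -30.3] y [-44.6 -44.3  42.4  43.3] z 93.9
```

Hatch front edge is at local x of about -52.5, so the press place is at (-36.5, -0.3) mm and 95 mm up. I'll press to about 4.3 mm, then withdraw up and forward.

Run:
```python
from h import *
a=np.radians(-21.8); ex=np.array([np.cos(a),np.sin(a),0]); ey=np.array([-ex[1],ex[0],0])
n=robot.nose_length
p=np.array([.6462,.2287,0])-.0365*ex-.0003*ey; print(p)
up=np.array([0,0,1.])
robot.move_straight(p+up*(.115+n),vel=.12)
hit=robot.move_straight(p+up*(.0905+n),vel=.02,contact_N=2.0)
s=robot.sense(); zt=s["tcp_pos"][2]-n; print("hit",hit,"tip z",zt,s["wrist_force"])
if hit and .091<zt<.0985:
    tgt=min(max(zt-.0038,.0902),.0912)
    robot.move_straight(p+up*(tgt+n),vel=.02,contact_N=12)
    s=robot.sense(); print("down",s["tcp_pos"][2]-n,s["wrist_force"],s["t"])
    robot.move_straight(p-.11*ex+up*(.22+n),vel=.2)
    print("away",robot.sense()["t"])
    robot.sleep(1.0)
    f=robot.grab_frame("scene"); save(f,"s1.png"); np.save("s1.npy",cloud(f))
    robot.sleep(1.3)
else: robot.move_straight(p+up*(.15+n))
f=robot.grab_frame("scene"); S=cloud(f)
cv2.imwrite("pics/s2.png",cv2.resize(f["image"][110:260,150:350],(800,600))[...,::-1])
s=robot.sense(); print(s["t"],s["wrist_force"],s["tcp_pos"])
```

```text
[0.61219886 0.24197638 0.        ]
hit True tip z 0.09440858890435459 [-0.46288672 -0.65848007  3.9906532 ]
down 0.09082238053337578 [-0.44732572 -0.42942106  3.85313576] 7.0833
away 8.0833
10.4833 [-0.11773051 -0.08396044 -0.02140551] [0.51007173 0.28282164 0.23099796]
```

View pics/s2.png

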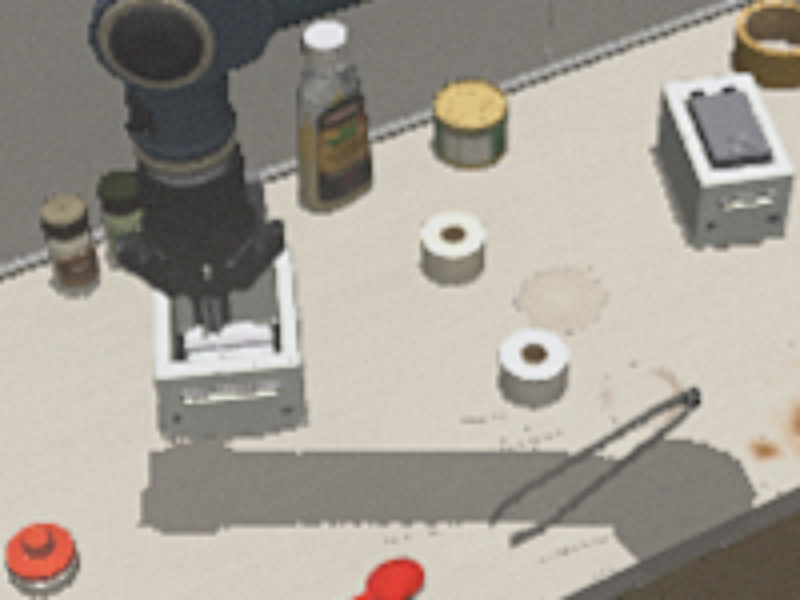

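The hatch is open: at about (230,340) the roll is visible inside. The gripper hides the plate, so I'll move aside and watch two more clear seconds.

Run:
```python
from h import *
robot.move_straight([.46,.05,.30],vel=.2)
a=np.radians(-21.8); R=np.array([[np.cos(a),np.sin(a)],[-np.sin(a),np.cos(a)]])
def chk():
    f=robot.grab_frame("scene"); P=cloud(f).reshape(-1,3)
    L=np.c_[(P[:,:2]-[.6462,.2287])@R.T,P[:,2]]*1000
    q=L[(abs(L[:,1])<43)&(L[:,0]>-60)&(L[:,0]<75)&(L[:,2]>105)&(L[:,2]<200)]
    s=robot.sense(); print(s["t"],len(q))
    if len(q): print(np.percentile(q,[2,50,98],axis=0).round(0).tolist(), "angle",np.pi-np.arctan2(np.polyfit(q[:,2],q[:,0],1)[0],-1)-0 if 0 else (np.pi/2+np.arctan(np.polyfit(q[:,2],q[:,0],1)[0])).round(2))
    return f
chk(); robot.sleep(1.1); chk(); robot.sleep(1.1); f=chk()
cv2.imwrite("pics/s3.png",cv2.resize(f["image"][110:260,150:350],(800,600))[...,::-1])
```

```text
11.925 508
[[36.0, -41.0, 107.0], [52.0, -1.0, 149.0], [65.0, 41.0, 191.0]] angle 1.64
13.075 508
[[36.0, -41.0, 107.0], [52.0, -0.0, 148.0], [63.0, 41.0, 190.0]] angle 1.64
14.225 506
[[34.0, -41.0, 107.0], [52.0, -1.0, 148.0], [63.0, 41.0, 190.0]] angle 1.64
```

View pics/s3.png

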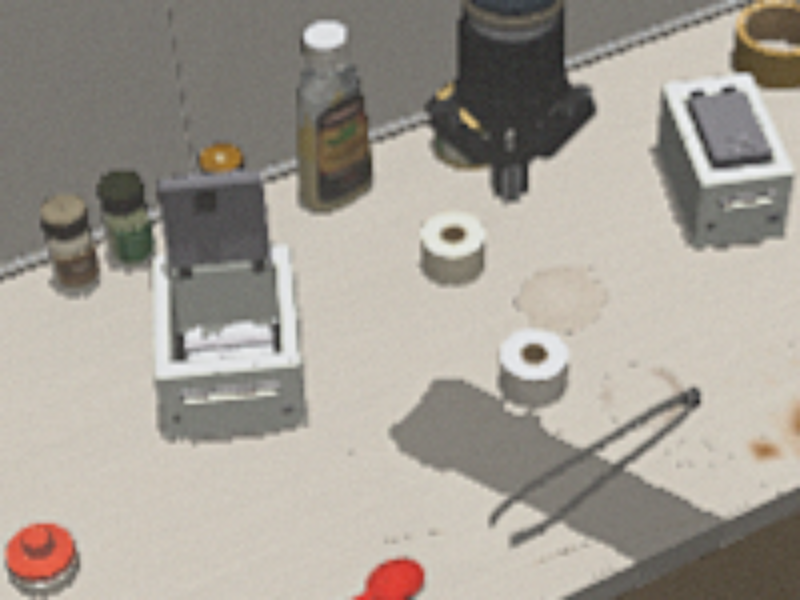

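The hatch plate at (215,220) stands just past upright and held steady for 2.3 s. The receipt hatch at (735,128) is shut, and the rolls, timer, tongs and ladle are where they were.

```bash
python3 -c "
from plant import robot
print(robot.close_job())"
```

```text
the job is handed in; nothing more can be done
None
```

I pressed the label printer's hatch once and it sprang up; with the hand away it stayed just past upright for over two seconds, and I handed the job in with the receipt hatch shut and nothing else moved.

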